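# Close the beam slit to the gauge mark and lock it

## Robot

A 7-joint arm with a two-finger parallel gripper is mounted at the origin on a cart in front of the work surface, level with it; the furniture and walls round the work are solid. World frame = base frame: x ahead of the robot, y to its left, z up, the work surface at z = 0. Lengths are in m, angles in rad, forces in N, time in s.
With the tool pointing down it reaches from about 0.425 to 0.925 m from the base axis. Payload 6.8 kg.
Tool frame: the origin (TCP) lies on the centre line of the jaws, within the pads' length; the fingertips stand 25 mm ahead of it and the grasp point (between the pads) lies 6 mm ahead of it; z points along the fingers, y is the direction in which the jaws open and shut (so a half turn about z gives the same grasp; the last joint's range is limited). The gripper opens to 88 mm and grips with 3 to 60 N. Pads are 20 mm wide; open, the fingers measure 115 mm over their backs; the gripper's body (75 mm by 178 mm) begins 61 mm behind the grasp point.
Start: joints at [1.144, 0.477, 0.022, 1.555, -0.011, 1.109, -0.083], TCP at [0.212, -0.641, 0.214] pointing down, gripper open.
Joint ranges: [-2.96, 2.96], [-0.34, 2.1], [-1.41, 1.46], [0.24, 2.44], [-1.37, 4.51], [0.17, 1.92], [-2.96, 2.96]. Speed limits (rad/s): [2.39, 2.39, 3.14, 3.14, 3.14, 3.14, 3.14].

## Interface

Orientations are given as a unit quaternion [x, y, z, w].
In Python, from station import arm gives the robot as it stands. The module is installed in compiled form; this text tells all that it offers.
- The arm moves only by the shell command python3 -m handwheel 'ROWS' [FORCE]. ROWS is JSON, a list that holds one entry, the list of rows, each a list of 7 numbers: the shift along the tool's x, y, z in mm, then the turn, a rotation vector about the tool's x, y, z in degrees, then the finger opening in mm, from 0 to 87.8. A call has exactly 8 rows; each row is the pose to reach, as a shift and turn from the pose measured when the call began, along the tool's axes at that moment; what a row does not reach only later rows make up. A row lasts 1/12 s, in which the tool goes at most 41.7 mm and 7.16 degrees, less where a joint would pass 70% of its speed; a pose out of reach is approached as far as the arm can. A call with a gripper value outside its range is refused whole. The fingers move at their own pace and stop on an object; FORCE is the grip in N (left out, the last holds). Time passes only in rows, so rows that repeat a pose let the fingers close, or fill a call up. It gives the time, the measured TCP pose, the force and the opening at its end, in the units of the state.
- arm.observe(): the state, without advancing time (a new reading comes with each control period).
- arm.get_image(name): name is "scene" or "top"; returns a dict with "image" (384x512x3 uint8, red, green, blue), "fov_y" (degrees; the focal length in pixels is half the picture's height over the tangent of half this angle, whatever the lens; pixels are square), "cx", "cy" (the principal point, pixels), "k1" (the pictures are not rectified: a ray, as slopes to the right and down, at radius r is drawn at 1 + k1 r^2 times it, then the intrinsics apply), "world_from_camera" (4x4, takes a point from camera to world coordinates). Camera axes: x right, y up, looking along -z (the intrinsics and any distortion apply to the point x, -y, -z); pixel columns grow to the right and rows downward; lengths in m; the calibration is good to about 2 mm. A picture is of the moment at which its call begins. There is no depth.
- arm.job_done(): hands the job in, once; it reports no verdict.
Trained networks look in a picture, given as the dict that the camera call returned (one of the last four; its "shot" number tells which), for a name from the list of things; names that differ only in an ending like _2 or _b are one class to them, and where a whole thing is asked for, a point or a joint stands for the part that bears it (a point fixed in the world has none). Each returns a list of dicts, best first, with "score" (0 to 1); they miss things now and then, are a little off and sometimes report something else, mostly with a low value. They report only what shows in the picture. A call takes as long as a camera call.
- arm.look_for(thing, picture): "pixel" ([column, row] in pixels, amid what is visible of it).
- arm.outline_of(thing, picture): "region" (384x512 bool, what is visible of it) and "pixel" ([column, row] in pixels, amid what is visible of it).
- arm.place_of(thing, picture): "pixel" ([column, row] in pixels: a listed point, or the origin of a listed thing).
The state is a dict: "clock": time; "joint_pos": joint angles; "qvel": joint speeds; "joint_torque": joint torques, N m; "position": TCP position; "orientation": TCP orientation; "ft_force": force on the tool from outside, world axes, zero at the start; "ft_torque": the same for the moment, N m; "opening": finger opening in m.
Only numpy, scipy, OpenCV 4.12 (cv2) and the standard library are available. Lean on these libraries where they do the work, as an engineer would, in place of code of your own. Each camera call takes 0.05 s, during which the arm holds its last target. There are 200 camera calls.

## Task

Close the beam slit to its gauge mark: with a fingertip on top of the knurled wheel, roll it stroke by stroke until the white pointer of the sliding jaw stands level with the line on the red gauge rider, then press the orange lock lever fully down so that the setting is held. Nothing is to be picked up: keep off the knife-edged sliding jaw with its pointer and off the red rider, leave the other things on the table where they are, and finish with the hand clear.

Things in the scene. Friction and masses are not known exactly. Their poses are not given: they have to be found in the camera images.
- slit: black beam slit, fixed. Base 86 (x) x 222 (y) x 12 mm, housing 48 x 208 mm, flat top at z = 48. Origin: centre of the base's underside, on the table. Its y axis (to the robot's left at yaw 0) is the closing direction, its x axis points away from the robot. 'Slit frame' numbers elsewhere are (x, y, z) in mm in this frame. Jaw plates: x = 12 to 16, up to z = 114; the fixed one's edge is at y = 67.
- wheel_center (a point): centre of the steel knurled wheel, slit frame (0, -41, 48), on its level axle along the slit's x axis. The wheel is 16 mm thick (x = -8 to 8), 56.4 mm in diameter over its 32 fine ridges: its top is at z = 76, and what is above z = 48 stands out of the housing. Within 40 mm of this centre along y all else is lower than z = 66.
- knurled_wheel: the knurled wheel itself; origin at its centre (the same point as wheel_center), turns with it
- wheel (a joint): turn of the wheel, rad; grows as its top is rolled toward the slit's +y (left seen from the robot), which closes the slit: 7 mm of jaw per rad, by rack and pinion (28 mm of rim moves the jaw 7 mm). About 1 N at the rim turns it while the lock lever is up; with the lever down it is held. Stays where it is left.
- jaw (a joint): travel of the sliding jaw from fully open, m: 0 = open (gap 36 mm), 0.030 = gap 6 mm; gap = 36 mm minus the travel. Moves toward the slit's +y.
- sliding_jaw: sliding jaw: black plate 26 mm wide with a bright knife edge at its +y side, on an aluminium saddle, with white pointer and a steel rack bar (x = 12 to 22, top at z = 62) that runs behind the wheel and sticks out under the lever. Origin: the slit's, shifted by the jaw's travel. Not to be touched.
- jaw_pointer (a point): tip of the white pointer (3 mm wide) of the sliding jaw, level in y with the jaw's knife edge; in the slit frame x = -19, z = 53.5, y = 31 + travel in mm.
- gauge_rider: red rider 11 mm wide with a steel screw, clamped to the front edge of the scale; fixed, but set at a different place along the scale each time. Not to be touched. Origin on the table below it, axes parallel to the slit's.
- gauge_mark (a point): the white line on the nose of the red rider: slit frame x = -20, z = 53.5; its y is where the pointer must stand (a gap of 8 to 16 mm). Axes parallel to the slit's.
- lever_pivot (a point): pivot of the orange lock lever, slit frame (17, -98, 72); the pivot's axis lies along the slit's x axis, between dark cheeks (x = 8 to 26, y = -108 to -88, up to z = 80).
- lock_lever (a joint): angle of the orange lock lever, rad: 0 = open, raised 50 degrees above level and pointing to the slit's -y; grows as its outer end is pressed down; 0.873 = fully down, level. It stays where it is left. Pressed down 33 mm out from the pivot it takes about 4 N, and up to 7 N over the last quarter, where its shoe clamps the rack.
- lever_tip (a point): centre of the orange lever's thumb pad (18 x 18 mm, 6 mm thick), 53 mm from the pivot; the lever's arm is 10 mm wide, 5 mm thick and 62 mm long in all. Fully down, the lever's upper face is at z = 75.
- iris_post: bystander: black iris on a post, 26 x 58 x 116 mm, behind the slit; origin under its centre
- ball_driver_y: bystander: ball driver with a yellow handle, 193 mm long, 21 mm thick, lying right of the slit, near the table's right edge; origin under its centre
- lens_box_a: bystander: white plastic lens box 47 x 45 x 19 mm, at the front left; origin under its centre
- power_meter: bystander: grey and white hand meter leaning on its stand, 143 x 88 x 203 mm, at the left; origin under its centre
- air_blower: bystander: blue rubber blower, 62 mm across, 133 mm high, at the left; origin under its centre
- adapter_a: bystander: white ring adapter 26 x 26 x 15 mm at the back right; origin under its centre
- adapter_b: bystander: white ring adapter 26 x 26 x 15 mm at the back right; origin under its centre
- sensor_head: bystander: black round sensor on a post, 31 x 58 x 92 mm, at the back; origin under its centre

How it is judged:
On the way, in this order (a step that is already met when the one before it is completed fails the run):
1. a fingertip works on the knurled wheel (contact force between the fingers and knurled_wheel above 0.3 N), for 0.1 s.
2. the pointer is rolled to the gauge mark (within 2 mm) while the lock lever is still up (y of jaw_pointer in the frame of gauge_mark between -0.002 and 0.002 m and value of joint lock_lever below 0.4 rad), for 0.2 s.
3. the lock lever is pressed fully down (value of joint lock_lever above 0.8 rad), for 0.2 s.
At the end, for the whole second after the job is handed in: the sliding jaw's pointer stands within 2 mm of the line on the red rider, at rest, and the orange lock lever is fully down (within 4 degrees of level) (y of jaw_pointer in the frame of gauge_mark between -0.002 and 0.002 m and value of joint lock_lever above 0.8 rad and velocity of joint jaw between -0.002 and 0.002 m/s); the robot touches nothing.
It fails at once if the sliding jaw, its pointer or its rack is touched or pushed directly (contact force between any of the arm, the fingers and sliding_jaw above 2 N).
It fails at once if the red gauge rider is touched (contact force between any of the arm, the fingers and gauge_rider above 2 N).
It fails at once if a bystander is moved or lifted (more than 15 mm) (distance of any of iris_post, ball_driver_y, lens_box_a, power_meter, air_blower, adapter_a, adapter_b, sensor_head from where it was at the start of the episode above 0.015 m).
It also fails if it takes over 58 s, if anything falls off the work surface, if the arm or the gripper's body presses on something with over 40 N, if the wrist force passes 120 N, or if a joint passes its speed limit or range.

## Working session

There is one attempt and no reset: what is moved stays moved. The work goes in short steps, Python scripts to look and compute and a shell command to move; the robot and the scene stay as the last step left them, time stands still between calls to the robot, and variables do not carry over. Pictures are saved under pics/ and viewed, about 8 in all and at most 12, crops included, and the job is handed in when it is done.

```bash
mkdir -p pics; cat > h.py <<'E'
import numpy as np, cv2
from scipy.spatial.transform import Rotation as R
from station import arm
def ray(p,px):
    f=p["image"].shape[0]/2/np.tan(np.radians(p["fov_y"])/2)
    d=np.array([(px[0]-p["cx"])/f,(px[1]-p["cy"])/f]); u=d.copy()
    for _ in range(30): u=d/(1+p["k1"]*(u@u))
    T=np.array(p["world_from_camera"]); v=T[:3,:3]@np.array([u[0],-u[1],-1.])
    return T[:3,3],v
def atz(p,px,z):
    o,v=ray(p,px); return o+v*(z-o[2])/v[2]
def proj(p,X):
    T=np.array(p["world_from_camera"]); c=T[:3,:3].T@(np.asarray(X)-T[:3,3])
    u=np.array([c[0],-c[1]])/-c[2]; f=p["image"].shape[0]/2/np.tan(np.radians(p["fov_y"])/2)
    return u*(1+p["k1"]*(u@u))*f+[p["cx"],p["cy"]]
def tri(a,pa,b,pb):
    o,v=ray(a,pa);q,w=ray(b,pb);v/=np.linalg.norm(v);w/=np.linalg.norm(w)
    s=np.linalg.lstsq(np.c_[v,-w],q-o,rcond=None)[0]
    x,y=o+v*s[0],q+w*s[1]; return (x+y)/2,np.linalg.norm(x-y)
def save(p,n,crop=None,k=1):
    im=p["image"][...,::-1]
    if crop: im=im[crop[1]:crop[3],crop[0]:crop[2]]
    cv2.imwrite(f"pics/{n}.png",cv2.resize(im,None,fx=k,fy=k,interpolation=cv2.INTER_CUBIC))
E
python3 - <<'E'
from h import *
np.set_printoptions(precision=4,suppress=True)
a=arm.get_image("scene");b=arm.get_image("top")
print(arm.observe())
for p in(a,b): print(p["fov_y"],p["k1"],np.array(p["world_from_camera"])[:3,3])
for n in["slit","wheel_center","jaw_pointer","gauge_mark","lever_pivot","lever_tip","ball_driver_y","iris_post"]:
    r=[arm.place_of(n,p) for p in(a,b)]
    print(n,[(np.round(x[0]["pixel"],1),round(x[0]["score"],2)) if x else None for x in r], tri(a,r[0][0]["pixel"],b,r[1][0]["pixel"]) if all(r) else "")
im=np.vstack([a["image"],b["image"]])[...,::-1]
cv2.imwrite("pics/a.png",cv2.resize(np.hstack([a["image"],b["image"]])[...,::-1],(800,300),interpolation=cv2.INTER_AREA))
E
```

```text
{'clock': 0.1, 'joint_pos': array([ 1.1439,  0.4777,  0.0223,  1.5563, -0.0115,  1.1092, -0.0831]), 'qvel': array([ 0.001 , -0.0031,  0.0016, -0.0019,  0.0004,  0.0016, -0.0017]), 'joint_torque': array([  0.0051, -58.4086,   1.5402, -27.3312,  -0.0542,   0.0131,
         0.0001]), 'position': array([ 0.2114, -0.6405,  0.2131]), 'orientation': array([ 0.9873,  0.1588, -0.0002, -0.0007]), 'ft_force': array([-0.5385,  0.5211,  0.4807]), 'ft_torque': array([-0.0039,  0.013 ,  0.0215]), 'opening': 0.08795229980623505}
46.03101236446646 -0.00208541463503556 [ 0.1565 -0.4118  0.9004]
45.550805138376326 -0.15387500234420037 [0.324  0.191  1.2351]
slit [(array([245.4, 268.3]), 0.9), (array([283.9, 224.2]), 0.85)] (array([ 0.4906,  0.1061, -0.0122]), np.float64(0.003268975514453098))
wheel_center [(array([253.3, 266.2]), 0.69), (array([306.1, 227.2]), 0.76)] (array([0.4747, 0.0537, 0.0712]), np.float64(0.00814073916068947))
jaw_pointer [(array([253.7, 268.8]), 0.68), (array([273.4, 225.5]), 0.73)] (array([ 0.5088,  0.126 , -0.0618]), np.float64(0.03704845112420148))
gauge_mark [(array([227.4, 240.8]), 0.61), None] 
lever_pivot [(array([270.8, 278.5]), 0.83), (array([328.8, 220.9]), 0.68)] (array([ 0.4858, -0.0015,  0.0838]), np.float64(0.000435978057575703))
lever_tip [(array([278.3, 281.6]), 0.59), None] 
ball_driver_y [(array([306. , 322.9]), 0.78), (array([354.8, 215.5]), 0.73)] (array([ 0.5153, -0.0904, -0.0083]), np.float64(0.0015489364554125652))
iris_post [(array([275.7, 203.4]), 0.84), (array([237.9, 158. ]), 0.84)] (array([ 0.6812,  0.2357, -0.0202]), np.float64(0.006039063501841606))
```

View pics/a.png

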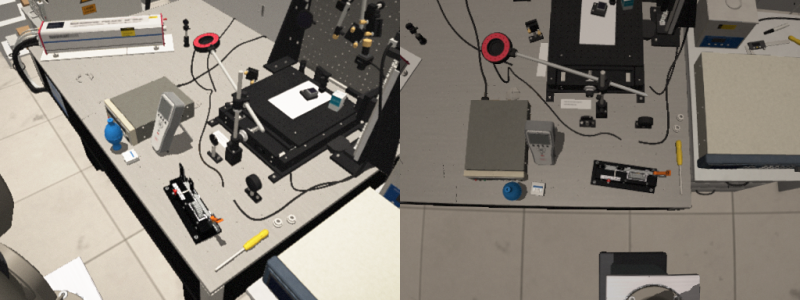

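```bash
python3 - <<'E'
from h import *
a=arm.get_image("scene");b=arm.get_image("top")
A=cv2.resize(a["image"][200:325,200:325],(500,500),interpolation=cv2.INTER_CUBIC)
B=cv2.resize(b["image"][190:265,235:350],(690,450),interpolation=cv2.INTER_CUBIC)
save(b,"b",(235,185,350,265),6)
save(a,"a2",(205,200,305,320),5)
E
```

```text
(no output)
```

View pics/b.png

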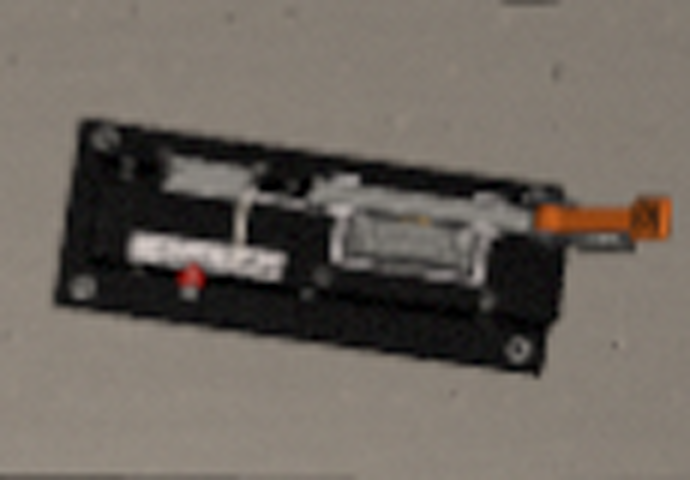

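View pics/a2.png

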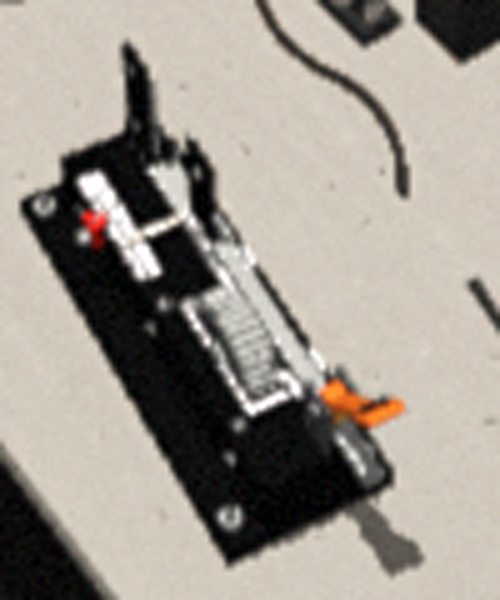

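```bash
cat >> h.py <<'E'
def W(q,P):
    c,s=np.cos(q[2]),np.sin(q[2]);P=np.asarray(P)/1000.
    return np.array([q[0]+c*P[0]-s*P[1],q[1]+s*P[0]+c*P[1],P[2]])
E
python3 - <<'E'
from h import *
from scipy.optimize import least_squares
np.set_printoptions(precision=4,suppress=True)
a=arm.get_image("scene");b=arm.get_image("top")
tb=lambda u,v:np.array([u-2.5,v-2.5])/6+[235,185]; ta=lambda u,v:np.array([u-2,v-2])/5+[205,200]
obs=[(b,(43,111,12),tb(80,120)),(b,(-43,111,12),tb(57,302)),(b,(-43,-111,12),tb(541,376)),
(a,(-43,111,12),ta(22,205)),(a,(-43,-111,12),ta(230,563)),(a,(43,-111,12),ta(392,480))]
f=lambda q,o=obs:np.concatenate([proj(p,W(q,P))-x for p,P,x in o])
for o in(obs,obs[:3],obs[3:]):
    r=least_squares(f,[.49,.1,-.1],args=(o,));print(r.x,np.degrees(r.x[2]),r.fun)
    q=r.x
    for p,t in((b,[tb(238,247),tb(191,270)]),(a,[ta(133,238),ta(98,224)])):
        for x in t:
            w=atz(p,x,.0535)-W(q,(0,0,53.5));c,s=np.cos(q[2]),np.sin(q[2])
            print("   slit",[1000*(c*w[0]+s*w[1]),1000*(-s*w[0]+c*w[1])])
for n in["wheel_center","jaw_pointer","gauge_mark","lever_pivot","lever_tip"]:
    for p in(a,b):
        for x in arm.place_of(n,p)[:1]: print(n,np.round(x["pixel"],1),x["score"])
q=least_squares(f,[.49,.1,-.1]).x
print([ (proj(p,W(q,P)).round(1)) for P in((0,-41,48),(17,-98,72),(17,-132,112)) for p in(a,b)])
s=arm.observe();M=R.from_quat(s["orientation"]).as_matrix();print(M)
t=W(q,(0,-41,0))+[0,0,.15]-s["position"];print("world d",t,"tool mm",1000*M.T@t)
E
```

```text
[ 0.4833  0.099  -0.1339] -7.672629978152615 [ 1.0006 -0.8384  0.1144  0.0625  1.3691 -0.4351 -1.3701 -0.4292 -1.2181
 -0.4981  0.4898 -0.4815]
   slit [np.float64(-12.134676444318933), np.float64(35.86413363596714)]
   slit [np.float64(-25.011268751296964), np.float64(54.62328991824745)]
   slit [np.float64(-13.164168715743902), np.float64(35.189063191301045)]
   slit [np.float64(-23.968114493458973), np.float64(50.2736030264763)]
[ 0.4822  0.1013 -0.1348] -7.724985188960251 [ 0.1984 -0.4739 -0.7275  0.4311  0.5355  0.0155]
   slit [np.float64(-10.752448640857798), np.float64(33.807950037387485)]
   slit [np.float64(-23.646177139036322), np.float64(52.5553322354012)]
   slit [np.float64(-11.78132362290094), np.float64(33.13193915470057)]
   slit [np.float64(-22.599048700345648), np.float64(48.206600363352)]
[ 0.4842  0.0971 -0.1402] -8.03453907185643 [-0.4378 -0.277  -0.7158 -0.0231  1.1291  0.1566]
   slit [np.float64(-13.502534691166355), np.float64(37.581614717132375)]
   slit [np.float64(-26.497361644051345), np.float64(56.259062249590244)]
   slit [np.float64(-14.527742367523379), np.float64(36.900054989357876)]
   slit [np.float64(-25.4267535586425), np.float64(51.91605117551404)]
wheel_center [253.  266.4] 0.87
wheel_center [281.  224.2] 0.73
jaw_pointer [230.5 245.6] 0.94
jaw_pointer [274.4 226.1] 0.68
gauge_mark [251.2 266.9] 0.57
gauge_mark [355.1 217.6] 0.7
lever_pivot [270.3 279.9] 0.78
lever_pivot [328.7 218.2] 0.69
lever_tip [278.  282.6] 0.52
lever_tip [340.9 217.1] 0.5
[array([251.6, 270.6]), array([303.8, 225.7]), array([270.9, 280.8]), array([327.6, 221.1]), array([279.6, 282.7]), array([343.6, 220.8])]
[[ 0.9496  0.3134  0.    ]
 [ 0.3134 -0.9496 -0.0001]
 [ 0.      0.0001 -1.    ]]
world d [ 0.2663  0.6994 -0.064 ] tool mm [ 472.0465 -580.7734   63.9399]
```

```bash
python3 - <<'E'
from h import *
a=arm.get_image("scene");b=arm.get_image("top")
for n,p,x in(("s near-left corner",a,(347,345)),("s left top",a,(403,264)),("top bl",b,(380,205)),("top tl",b,(376,70))):
    print(n,[atz(p,x,z).round(2)[:2] for z in(0,.1,.2)])
E
```

```text
s near-left corner [array([ 0.55, -0.18]), array([ 0.51, -0.21]), array([ 0.46, -0.23])]
s left top [array([ 0.8 , -0.11]), array([ 0.73, -0.15]), array([ 0.66, -0.18])]
top bl [array([ 0.54, -0.16]), array([ 0.53, -0.13]), array([ 0.51, -0.1 ])]
top tl [array([ 0.95, -0.17]), array([ 0.9 , -0.14]), array([ 0.85, -0.11])]
```

```bash
python3 -m handwheel '[[[25,-31,-5,0,0,4,0],[50,-62,-10,0,0,8,0],[75,-93,-15,0,0,12,0],[100,-124,-20,0,0,16,0],[125,-155,-25,0,0,20,0],[150,-186,-30,0,0,24,0],[175,-217,-30,0,0,26,0],[200,-248,-30,0,0,26,0]]]' 20
```

```text
clock: 2.37
position: [0.3243, -0.3412, 0.2446]
orientation: [0.998, -0.069, 0.001, 0.001]
ft_force: [1.0, 0.3, -0.7]
opening: 0.0379
```

```bash
python3 -m handwheel '[[[9,-38,0,0,0,0,0],[18,-76,0,0,0,0,0],[27,-114,0,0,0,0,0],[36,-152,0,0,0,0,0],[45,-190,0,0,0,0,0],[54,-228,0,0,0,0,0],[63,-266,0,0,0,0,0],[72,-304,0,0,0,0,0]]]'
python3 - <<'E'
from h import *
q=(.483,.099,-.134)
s=arm.observe();M=R.from_quat(s["orientation"]).as_matrix();print(M.round(3),s["position"])
t=W(q,(0,-41,0))+[0,0,.135]-s["position"];print("tool mm",1000*M.T@t)
print(R.from_quat(s["orientation"]).as_euler('xyz',degrees=True))
E
```

```text
clock: 3.03
position: [0.4376, -0.0481, 0.2448]
orientation: [0.998, -0.069, 0.001, 0.001]
ft_force: [-0.2, -1.0, -0.1]
opening: 0.0003
[[ 0.991 -0.137  0.002]
 [-0.137 -0.991 -0.001]
 [ 0.002  0.001 -1.   ]] [ 0.43756688 -0.04806236  0.24482551]
tool mm [  24.74400639 -111.0262991   109.75567921]
[ 1.79933650e+02 -1.35137727e-01 -7.87159984e+00]
```

```bash
python3 -m handwheel '[[[8,-33,0,0,0,0,0],[16,-66,0,0,0,0,0],[25,-98,0,0,0,0,0],[25,-98,30,0,0,0,0],[25,-98,65,0,0,0,0],[25,-98,100,0,0,0,0],[25,-98,115,0,0,0,0],[25,-98,115,0,0,0,0]]]'
python3 - <<'E'
from h import *
q=(.483,.099,-.134)
s=arm.observe();M=R.from_quat(s["orientation"]).as_matrix();print(s["position"],s["ft_force"])
t=W(q,(0,-41,0))+[0,0,.101]-s["position"];print("tool mm to wheel top touch",1000*M.T@t)
a=arm.get_image("scene");b=arm.get_image("top")
A=cv2.resize(a["image"][195:320,200:310],(440,500),interpolation=cv2.INTER_CUBIC)
B=cv2.resize(b["image"][180:270,270:340],(389,500),interpolation=cv2.INTER_CUBIC)
cv2.imwrite("pics/c.png",np.hstack([A,B[:,:350]])[...,::-1])
print(proj(a,s["position"]+[0,0,-.025]),proj(b,s["position"]+[0,0,-.025]))
E
```

```text
clock: 3.7
position: [0.4733, 0.0449, 0.1265]
orientation: [0.998, -0.068, -0.002, 0.001]
ft_force: [-0.4, -0.3, -0.0]
opening: 0.0006
[0.47328163 0.04494098 0.12649637] [-0.35566085 -0.2744344  -0.0304584 ]
tool mm to wheel top touch [  2.47381926 -13.94785122  25.44915644]
[253.17136645 261.79284814] [311.57500426 224.78110399]
```

View pics/c.png

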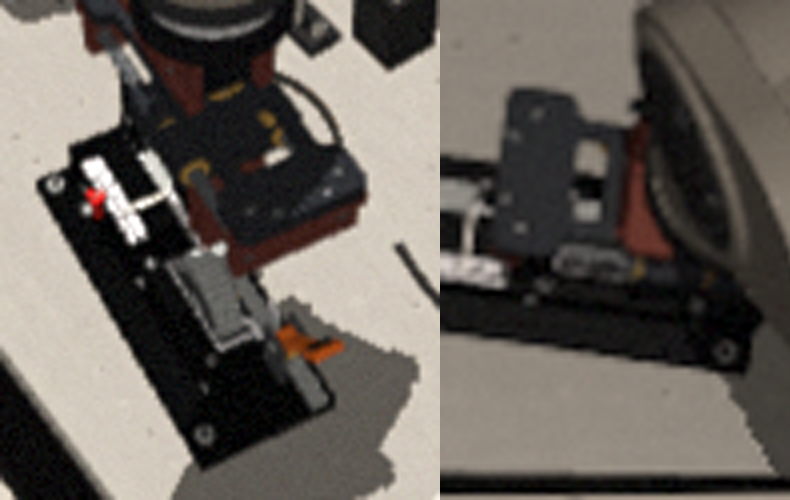

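```bash
python3 -m handwheel '[[[2.5,0,12,0,0,0,0],[2.5,0,20,0,0,0,0],[2.5,0,23,0,0,0,0],[2.5,0,24,0,0,0,0],[2.5,0,25,0,0,0,0],[2.5,0,26,0,0,0,0],[2.5,0,26.5,0,0,0,0],[2.5,0,26.5,0,0,0,0]]]'
```

```text
clock: 4.47
position: [0.4787, 0.0452, 0.1037]
orientation: [0.998, -0.069, 0.001, 0.001]
ft_force: [0.5, 0.2, 1.5]
opening: 0.0005
```

```bash
python3 -m handwheel '[[[0,0,2,0,0,0,0],[0,0,4,0,0,0,0],[0,0,4,0,0,0,0],[0,-4,4,0,0,0,0],[0,-9,4,0,0,0,0],[0,-14,4,0,0,0,0],[0,-19,4,0,0,0,0],[0,-24,4,0,0,0,0]]]'
python3 - <<'E'
from h import *
s=arm.observe();print(s["position"],s["ft_force"])
a=arm.get_image("scene");save(a,"d",(200,195,310,320),4)
E
```

```text
clock: 5.13
position: [0.4821, 0.0698, 0.0997]
orientation: [0.998, -0.068, 0.001, 0.0]
ft_force: [-0.3, -0.5, 0.1]
opening: 0.0004
[0.48214612 0.06982016 0.0997397 ] [-0.31403971 -0.46838935  0.05506276]
```

View pics/d.png

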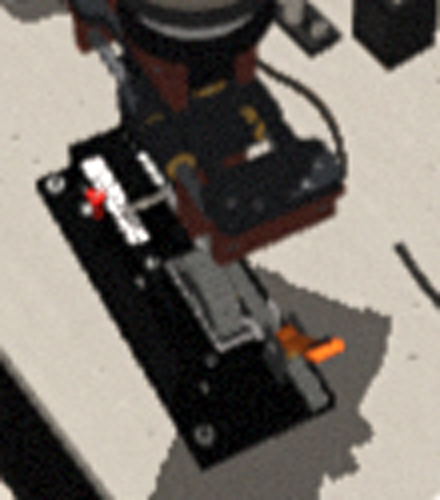

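```bash
python3 -m handwheel '[[[-3,0,-6,0,0,0,0],[-3,10,-6,0,0,0,0],[-3,20,-6,0,0,0,0],[-3,24,-6,0,0,0,0],[-3,24,-2,0,0,0,0],[-3,24,2,0,0,0,0],[-3,24,4,0,0,0,0],[-3,24,6,0,0,0,0]]]'
python3 - <<'E'
from h import *
s=arm.observe();print(s["position"],s["ft_force"])
M=R.from_quat(s["orientation"]).as_matrix()
print("tool mm to wheel top",1000*M.T@(W((.483,.099,-.134),(0,-41,101))-s["position"]))
E
```

```text
clock: 5.85
position: [0.4759, 0.0477, 0.0933]
orientation: [0.998, -0.068, 0.001, 0.0]
ft_force: [-0.9, -0.0, -1.2]
opening: 0.0006
[0.47591739 0.04774696 0.09330864] [-0.94816828 -0.03242336 -1.23346427]
tool mm to wheel top [  0.17206969 -10.74038505  -7.69054428]
```

```bash
python3 - <<'E'
from h import *
s=arm.observe();M=R.from_quat(s["orientation"]).as_matrix();P=s["position"]
a=arm.get_image("scene");b=arm.get_image("top")
out=[]
for p,c in((a,(195,160,320,320)),(b,(255,170,380,330))):
    k=3.2 if 0 else 3.5
    im=cv2.resize(p["image"][c[1]:c[3],c[0]:c[2]],None,fx=3.2,fy=3.2,interpolation=cv2.INTER_CUBIC)[...,::-1].copy()
    def D(X,col,r=3):
        u=(proj(p,X)-[c[0],c[1]]+.5)*3.2; cv2.circle(im,(int(u[0]),int(u[1])),r,col,1)
    for dx in(-10,10):
        for dy in(-13,13): D(P+M@np.array([dx,dy,25])/1000,(255,255,0),2)
    for dx in(-37,37):
        for dy in(-89,89): D(P+M@np.array([dx,dy,-55])/1000,(0,255,0))
    for y in(-69,-13):
        for x in (-8,8): D(W((.483,.099,-.134),(x,y,48)),(255,0,255),2)
    D(W((.483,.099,-.134),(0,-41,76)),(0,0,255),3)
    out.append(im)
cv2.imwrite("pics/e.png",np.hstack(out))
E
```

```text
(no output)
```

View pics/e.png

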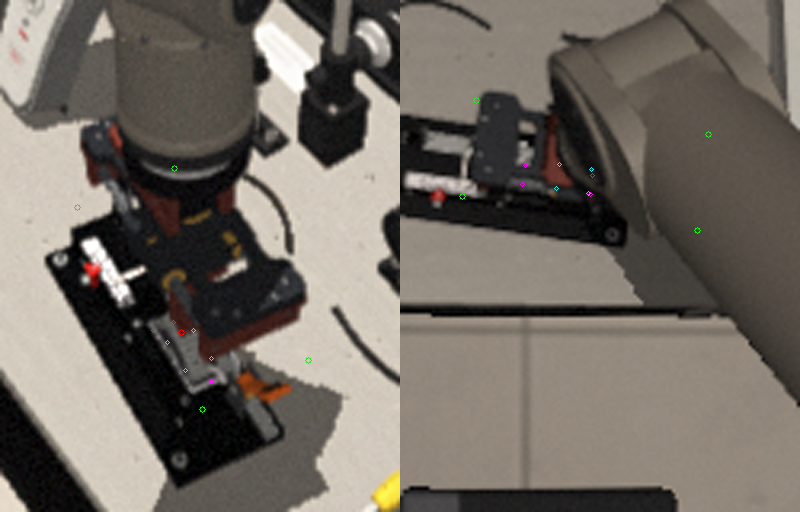

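```bash
python3 - <<'E'
from h import *
a=arm.get_image("scene");b=arm.get_image("top")
A=cv2.resize(a["image"][235:295,225:275],(500,600),interpolation=cv2.INTER_CUBIC)
B=cv2.resize(b["image"][195:255,290:320],(300,600),interpolation=cv2.INTER_CUBIC)
im=np.hstack([A,B])[...,::-1];im=np.clip(255*(im/255.)**.55,0,255)
cv2.imwrite("pics/f.png",im)
E
```

```text
[ WARN:0@2.660] global loadsave.cpp:1063 imwrite_ Unsupported depth image for selected encoder is fallbacked to CV_8U.
```

View pics/f.png

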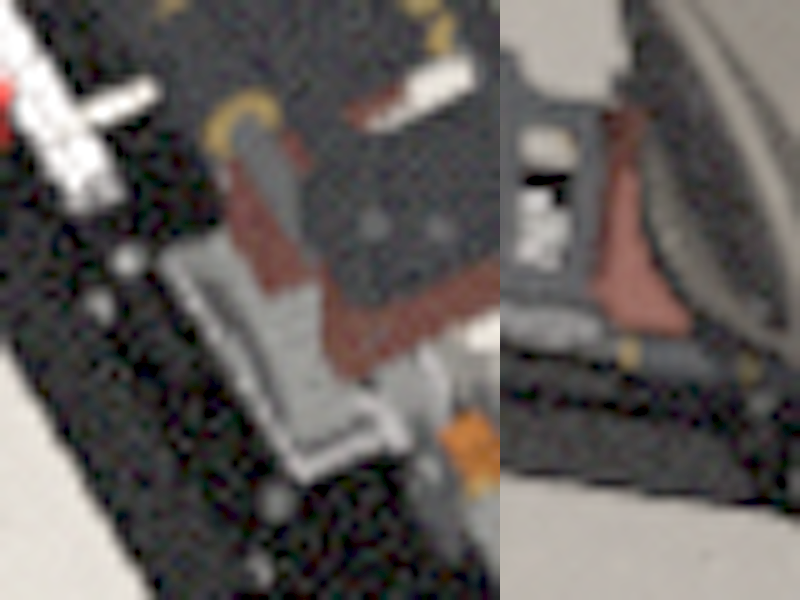

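```bash
python3 - <<'E'
from h import *
np.set_printoptions(precision=1,suppress=True)
s=arm.observe();P=s["position"]
a=arm.get_image("scene");b=arm.get_image("top")
for h in(-25,0,25,55,80,100,130,160,200): print(h,[proj(p,P+[0,0,h/1000]) for p in(a,b)])
q=(.483,.099,-.134)
for dx in(-8,8):
  for y,z in((-69,48),(-41,76),(-13,48)): print(dx,y,z,proj(a,W(q,(dx,y,z))))
print(proj(a,P+[0,0,.1])-proj(a,P+[.05,0,.1]),"x50;y50",proj(a,P+[0,0,.1])-proj(a,P+[0,.05,.1]))
E
```

```text
-25 [array([253.6, 268.9]), array([308.8, 225.3])]
0 [array([253.5, 262.3]), array([310. , 224.1])]
25 [array([253.3, 255.5]), array([311.3, 222.7])]
55 [array([253.2, 247. ]), array([312.8, 221.1])]
80 [array([253. , 239.5]), array([314.2, 219.6])]
100 [array([252.9, 233.3]), array([315.4, 218.4])]
130 [array([252.7, 223.7]), array([317.2, 216.5])]
160 [array([252.5, 213.6]), array([319.1, 214.4])]
200 [array([252.3, 199.2]), array([321.8, 211.5])]
-8 -69 48 [254.2 281.6]
-8 -41 76 [248.1 264.9]
-8 -13 48 [242.6 262.9]
8 -69 48 [260.6 278.6]
8 -41 76 [254.5 262. ]
8 -13 48 [248.8 260.1]
[-20.   11.4] x50;y50 [14.2 15.5]
```

```bash
python3 - <<'E'
from h import *
np.save("pre.npy",arm.get_image("scene")["image"])
E
python3 -m handwheel '[[[0,0,-20,0,0,0,0],[0,0,-40,0,0,0,0],[0,0,-60,0,0,0,0],[0,0,-80,0,0,0,0],[0,0,-80,0,0,0,0],[0,0,-80,0,0,0,0],[0,0,-80,0,0,0,0],[0,0,-80,0,0,0,0]]]'
python3 - <<'E'
from h import *
s=arm.observe();P=s["position"];print(P,s["ft_force"])
a=arm.get_image("scene");b=arm.get_image("top");np.save("up.npy",a["image"])
im=[]
for x,(p,c) in enumerate(((a,(210,190,285,290)),(b,(275,190,325,290)))):
    i=cv2.resize(p["image"][c[1]:c[3],c[0]:c[2]],None,fx=6,fy=6,interpolation=cv2.INTER_CUBIC)
    for h in(-25,0,55):
        u=(proj(p,P+[0,0,h/1000])-[c[0],c[1]]+.5)*6;cv2.circle(i,(int(u[0]),int(u[1])),4,(0,255,0),1)
    im.append(i)
im=np.hstack(im)[...,::-1];cv2.imwrite("pics/g.png",(255*(im/255.)**.55).astype(np.uint8))
E
```

```text
clock: 6.87
position: [0.4753, 0.0476, 0.1729]
orientation: [0.998, -0.068, 0.001, 0.0]
ft_force: [0.7, 0.4, -0.7]
opening: 0.0006
[0.47525261 0.04759316 0.17291342] [ 0.65739606  0.37721021 -0.66699072]
```

View pics/g.png

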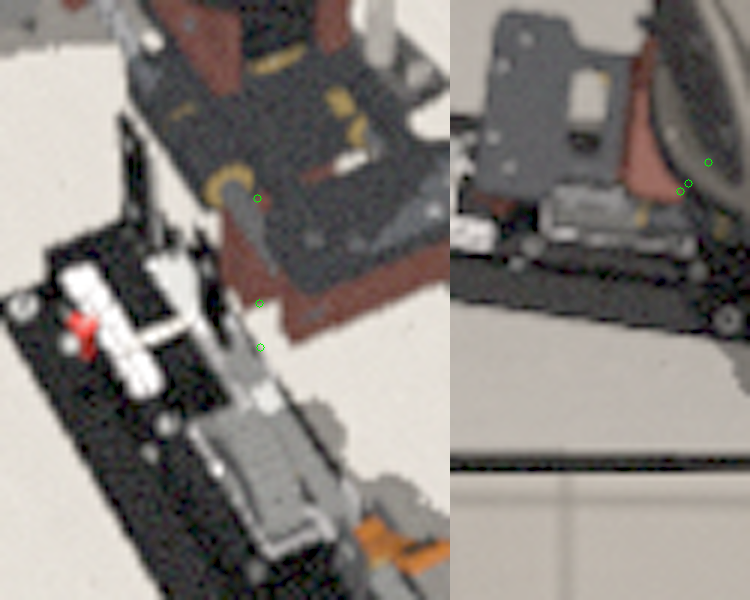

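```bash
python3 -m handwheel '[[[2,-8,30,0,0,0,0],[2,-8,60,0,0,0,0],[2,-8,76,0,0,0,0],[2,-8,80,0,0,0,0],[2,-8,82,0,0,0,0],[2,-8,83,0,0,0,0],[2,-8,84,0,0,0,0],[2,-8,84,0,0,0,0]]]'
python3 - <<'E'
from h import *
s=arm.observe();P=s["position"];print(P,s["ft_force"],s["joint_torque"].round(1))
a=arm.get_image("scene")
d=np.abs(a["image"].astype(int)-np.load("up.npy")).max(2)>60
ys,xs=np.where(d[230:300,225:285]);print("changed px lowest rows per col")
for c in range(0,60,3):
    r=np.where(d[230:300,225+c])[0]; print(225+c, 230+r.max() if len(r) else None,end="; ")
print(proj(a,P),proj(a,P-[0,0,.025]))
E
```

```text
clock: 7.63
position: [0.4792, 0.0553, 0.0898]
orientation: [0.998, -0.068, 0.001, 0.0]
ft_force: [0.1, -0.7, -0.0]
opening: 0.0003
[0.47919992 0.05534612 0.08978821] [ 0.08090555 -0.72018889 -0.02395788] [ -0.1 -41.9  -3.1 -19.7   0.   -0.1  -0. ]
changed px lowest rows per col
225 None; 228 None; 231 None; 234 254; 237 238; 240 243; 243 247; 246 268; 249 259; 252 261; 255 259; 258 269; 261 268; 264 262; 267 266; 270 269; 273 269; 276 270; 279 260; 282 274; [252.65117428 260.358603  ] [252.79045513 266.91638931]
```

```bash
python3 -m handwheel '[[[0,0,1,0,0,0,0],[0,0,2,0,0,0,0],[0,0,3,0,0,0,0],[0,0,4,0,0,0,0],[0,0,5,0,0,0,0],[0,0,6,0,0,0,0],[0,0,6,0,0,0,0],[0,0,6,0,0,0,0]]]'
```

```text
clock: 8.35
position: [0.4791, 0.0553, 0.0837]
orientation: [0.998, -0.068, 0.001, 0.0]
ft_force: [-0.2, 0.2, 0.3]
opening: 0.0002
```

```bash
python3 - <<'E'
from h import *
s=arm.observe();P=s["position"];print(P,s["ft_force"])
a=arm.get_image("scene");b=arm.get_image("top")
im=[]
for x,(p,c) in enumerate(((a,(215,205,275,295)),(b,(275,190,320,280)))):
    i=cv2.resize(p["image"][c[1]:c[3],c[0]:c[2]],None,fx=6.6,fy=6.6,interpolation=cv2.INTER_CUBIC)
    im.append(i)
im=np.hstack(im)[...,::-1];cv2.imwrite("pics/i.png",(255*(im/255.)**.55).astype(np.uint8))
E
```

```text
[0.47912119 0.05532809 0.08372518] [-0.17561699  0.18724701  0.26341061]
```

View pics/i.png

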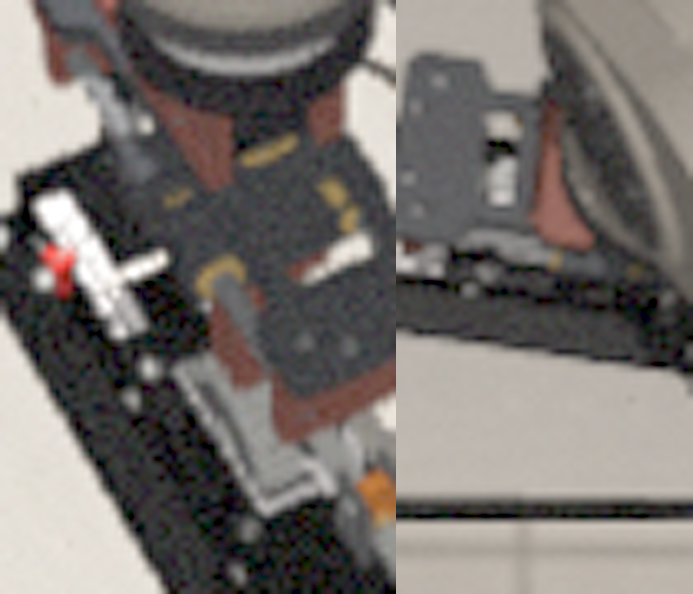

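```bash
python3 - <<'E'
from h import *
s=arm.observe();P=s["position"];M=R.from_quat(s["orientation"]).as_matrix();a=arm.get_image("scene")
def zat(xy,row):
    from scipy.optimize import brentq
    return brentq(lambda z:proj(a,[*xy,z])[1]-row,0,.5)
for d,px in(((-37,-89),(257.4,271.7)),((-10,-13),(255.2,263.3)),((-10,13),(255.2,263.3)),((-37,0),(255.2,263.3))):
    xy=(P+M@np.array([*d,0])/1000)[:2]; z=zat(xy,px[1]); print(d,xy,"z",z,"col",proj(a,[*xy,z])[0],px[0])
E
python3 -m handwheel '[[[0,0,1,0,0,0,0],[0,0,2,0,0,0,0],[0,0,3,0,0,0,0],[0,0,4,0,0,0,0],[0,0,4,0,0,0,0],[0,0,4,0,0,0,0],[0,0,4,0,0,0,0],[0,0,4,0,0,0,0]]]'
```

```text
clock: 9.17
position: [0.4793, 0.0554, 0.0799]
orientation: [0.998, -0.068, 0.001, 0.0]
ft_force: [0.7, -0.1, -0.0]
opening: 0.0005Traceback (most recent call last):
  File "<stdin>", line 7, in <module>
  File "<stdin>", line 5, in zat
    r = _zeros._brentq(f, a, b, xtol, rtol, maxiter, args, full_output, disp)
ValueError: f(a) and f(b) must have different signs
```

```bash
python3 - <<'E'
from h import *
from scipy.optimize import brentq
s=arm.observe();P=s["position"]+[0,0,.0038];M=R.from_quat(s["orientation"]).as_matrix();a=arm.get_image("scene")
for d,px in(((-37,89),(257.4,271.7)),((-37,60),(257.4,271.7)),((-37,40),(257.4,271.7)),((-10,13),(255.2,263.3)),((-37,20),(255.2,263.3))):
    xy=(P+M@np.array([*d,0])/1000)[:2]; z=brentq(lambda z:proj(a,[*xy,z])[1]-px[1],-.3,.6); print(d,xy.round(3),"z-TCP",(z-P[2]).round(4),"col",proj(a,[*xy,z])[0].round(1),px[0])
E
```

```text
(-37, 89) [ 0.431 -0.028] z-TCP 0.1066 col 256.8 257.4
(-37, 60) [0.434 0.001] z-TCP 0.0682 col 249.9 257.4
(-37, 40) [0.437 0.021] z-TCP 0.0417 col 245.6 257.4
(-10, 13) [0.468 0.044] z-TCP 0.0184 col 251.3 255.2
(-37, 20) [0.44  0.041] z-TCP 0.0459 col 241.0 255.2
```

```bash
python3 - <<'E'
from h import *
np.set_printoptions(precision=1,suppress=True)
s=arm.observe();P=np.array([.4759,.0477,.0933]);M=R.from_quat(s["orientation"]).as_matrix();b=arm.get_image("top");a=arm.get_image("scene")
print("seen top [280 199.7] [277.5 226.9]")
for h in(55,80,107,130,150): print(h,[proj(b,P+M@np.array([x,-89,-h])/1000) for x in(37,-37)], "scene",[proj(a,P+M@np.array([x,y,-h])/1000) for x,y in((-37,-89),(-37,89),(37,89))])
print("offset(18,26) h55",[proj(b,P+[.018,.026,0]+M@np.array([x,-89,-55])/1000) for x in(37,-37)])
E
```

```text
seen top [280 199.7] [277.5 226.9]
55 [array([278.3, 200.9]), array([274.1, 231.1])] scene [array([218.6, 224.5]), array([257.8, 287.6]), array([290.9, 272.1])]
80 [array([278.9, 199. ]), array([274.6, 229.8])] scene [array([217.8, 217. ]), array([257.7, 280.5]), array([291.5, 264.8])]
107 [array([279.6, 196.9]), array([275.2, 228.5])] scene [array([216.8, 208.5]), array([257.6, 272.5]), array([292.2, 256.6])]
130 [array([280.2, 195. ]), array([275.7, 227.2])] scene [array([216., 201.]), array([257.5, 265.3]), array([292.8, 249.3])]
150 [array([280.7, 193.3]), array([276.1, 226.1])] scene [array([215.3, 194.3]), array([257.4, 258.9]), array([293.4, 242.8])]
offset(18,26) h55 [array([267.6, 193.5]), array([263.3, 223.5])]
```

```bash
python3 -m handwheel '[[[0,0,2,0,0,0,0],[0,0,4,0,0,0,0],[0,0,6,0,0,0,0],[0,0,8,0,0,0,0],[0,0,10,0,0,0,0],[0,0,11,0,0,0,0],[0,0,12,0,0,0,0],[0,0,12,0,0,0,0]]]'
```

```text
clock: 9.98
position: [0.4792, 0.0553, 0.0677]
orientation: [0.998, -0.068, 0.001, 0.0]
ft_force: [0.1, 0.3, -0.6]
opening: 0.0003
```

```bash
python3 -m handwheel '[[[0,0,1,0,0,0,0],[0,0,2,0,0,0,0],[0,0,3,0,0,0,0],[0,0,4,0,0,0,0],[0,0,5,0,0,0,0],[0,0,6,0,0,0,0],[0,0,6,0,0,0,0],[0,0,6,0,0,0,0]]]'
```

```text
clock: 10.65
position: [0.48, 0.0553, 0.0662]
orientation: [0.998, -0.068, 0.002, 0.001]
ft_force: [-17.1, -4.5, 56.7]
opening: 0.0006
```

```bash
python3 -c "
from h import *
s=arm.observe();print(s['ft_force'],s['ft_torque'])"
python3 -m handwheel '[[[0,0,0,0,0,0,0],[0,0,0,0,0,0,0],[0,0,0,0,0,0,0],[0,0,0,0,0,0,0],[0,0,0,0,0,0,0],[0,0,0,0,0,0,0],[0,0,0,0,0,0,0],[0,0,0,0,0,0,0]]]'
python3 - <<'E'
from h import *
s=arm.observe();print(s['ft_force'],s['ft_torque'])
a=arm.get_image("scene");b=arm.get_image("top")
im=[]
for x,(p,c) in enumerate(((a,(210,205,280,290)),(b,(275,190,320,275)))):
    im.append(cv2.resize(p["image"][c[1]:c[3],c[0]:c[2]],None,fx=6.9,fy=6.9,interpolation=cv2.INTER_CUBIC))
im=np.hstack(im)[...,::-1];cv2.imwrite("pics/j.png",(255*(im/255.)**.55).astype(np.uint8))
E
```

```text
[-17.07007139  -4.4573502   56.65086071] [-7.81811452e-01  4.03414093e+00 -1.94025202e-03]
clock: 11.32
position: [0.4811, 0.0555, 0.067]
orientation: [0.998, -0.068, 0.003, 0.001]
ft_force: [-1.5, -0.1, 13.8]
opening: 0.0002
[-1.48483086 -0.08866551 13.83433261] [-0.03178387  0.43140769  0.07483896]
```

View pics/j.png

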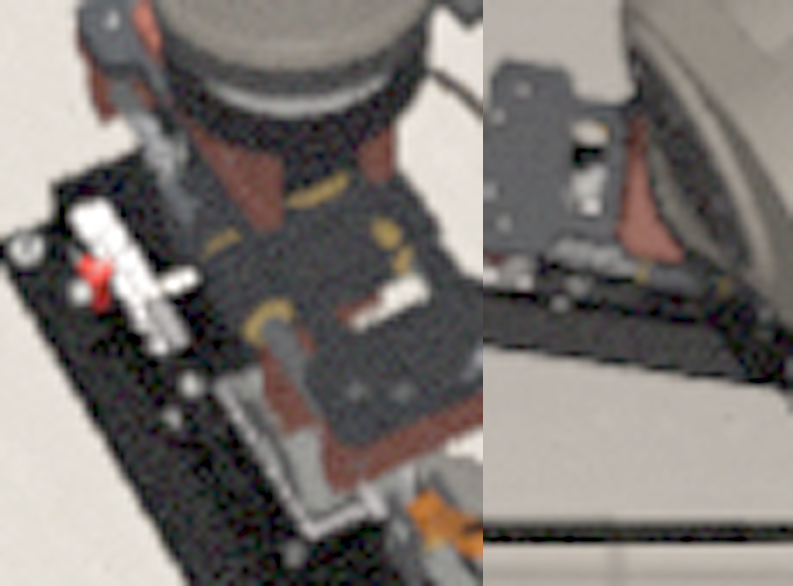

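```bash
cat >> h.py <<'E'
Q=(.483,.099,-.134)
def prof(p,x,red=False,z=53.5):
    ys=np.arange(25,75,.25); uv=np.array([proj(p,W(Q,(x,y,z))) for y in ys],np.float32)
    im=p["image"].astype(np.float32); s=cv2.remap(im,uv[None,:,0],uv[None,:,1],cv2.INTER_LINEAR)[0]
    v=s[:,0]-s[:,1:].max(1) if red else s.min(1)
    return ys,v
def peak(y,v):
    i=v.argmax(); w=np.clip(v-0.5*(v[i]+np.median(v)),0,None)*(np.abs(y-y[i])<8); return round((w*y).sum()/w.sum(),2),round(float(v[i]-np.median(v)))
def gauge(p):
    print("pointer",[(x,*peak(*prof(p,x))) for x in(-8,-10,-12)]," rider",[(x,*peak(*prof(p,x,True))) for x in(-30,-28,-26,-24,-22)])
E
python3 - <<'E'
from h import *
for n in("scene","top"):
    p=arm.get_image(n);print(n);gauge(p)
    o=dict(p);
    if n=="scene": o["image"]=np.load("up.npy");gauge(o);o["image"]=np.load("pre.npy");gauge(o)
E
```

```text
scene
pointer [(-8, np.float64(36.41), 85), (-10, np.float64(52.25), 41), (-12, np.float64(50.77), 16)]  rider [(-30, np.float64(41.74), 65), (-28, np.float64(52.32), 121), (-26, np.float64(53.65), 184), (-24, np.float64(52.19), 166), (-22, np.float64(51.07), 185)]
pointer [(-8, np.float64(35.93), 100), (-10, np.float64(26.74), 38), (-12, np.float64(50.8), 11)]  rider [(-30, np.float64(41.71), 65), (-28, np.float64(51.94), 122), (-26, np.float64(53.66), 183), (-24, np.float64(52.13), 165), (-22, np.float64(51.03), 184)]
pointer [(-8, np.float64(35.99), 98), (-10, np.float64(26.79), 38), (-12, np.float64(50.71), 12)]  rider [(-30, np.float64(41.25), 68), (-28, np.float64(51.97), 121), (-26, np.float64(53.69), 182), (-24, np.float64(52.13), 167), (-22, np.float64(51.08), 183)]
top
pointer [(-8, np.float64(28.84), 20), (-10, np.float64(45.1), 25), (-12, np.float64(50.9), 23)]  rider [(-30, np.float64(54.91), 91), (-28, np.float64(53.54), 111), (-26, np.float64(53.77), 98), (-24, np.float64(53.51), 86), (-22, np.float64(53.84), 55)]
```

```bash
sed -i 's/(-8,-10,-12)/(-3,-5,-7,-8)/' h.py; python3 -m handwheel '[[[0,-2,0,0,0,0,0],[0,-4,0,0,0,0,0],[0,-6,0,0,0,0,0],[0,-8,0,0,0,0,0],[0,-10,0,0,0,0,0],[0,-12,0,0,0,0,0],[0,-12,0,0,0,0,0],[0,-12,0,0,0,0,0]]]'
python3 - <<'E'
from h import *
s=arm.observe();print(s["ft_force"],s["ft_torque"])
p=arm.get_image("scene");gauge(p)
o=dict(p);o["image"]=np.load("up.npy");gauge(o)
E
```

```text
clock: 12.18
position: [0.4829, 0.068, 0.0671]
orientation: [0.998, -0.068, 0.003, 0.001]
ft_force: [-1.8, 1.1, 8.2]
opening: 0.0004
[-1.80461381  1.08151149  8.1602161 ] [0.24448248 0.39482127 0.0059873 ]
pointer [(-3, np.float64(37.9), 93), (-5, np.float64(38.07), 88), (-7, np.float64(37.87), 50), (-8, np.float64(54.08), 36)]  rider [(-30, np.float64(41.74), 64), (-28, np.float64(52.39), 120), (-26, np.float64(53.68), 180), (-24, np.float64(52.13), 165), (-22, np.float64(51.09), 181)]
pointer [(-3, np.float64(35.4), 226), (-5, np.float64(35.5), 228), (-7, np.float64(35.73), 156), (-8, np.float64(35.93), 100)]  rider [(-30, np.float64(41.71), 65), (-28, np.float64(51.94), 122), (-26, np.float64(53.66), 183), (-24, np.float64(52.13), 165), (-22, np.float64(51.03), 184)]
```

```bash
python3 -m handwheel '[[[-2,0,-6,0,0,0,0],[-4,10,-6,0,0,0,0],[-4,20,-6,0,0,0,0],[-4,25,-6,0,0,0,0],[-4,25,-4,0,0,0,0],[-4,25,-2,0,0,0,0],[-4,25,-0.5,0,0,0,0],[-4,25,0,0,0,0,0]]]'
```

```text
clock: 12.9
position: [0.4754, 0.0441, 0.0668]
orientation: [0.998, -0.068, 0.003, 0.001]
ft_force: [0.6, 0.0, -0.0]
opening: 0.0005
```

```bash
python3 -m handwheel '[[[0,0,0.7,0,0,0,0],[0,-3,1,0,0,0,0],[0,-7,1,0,0,0,0],[0,-12,1,0,0,0,0],[0,-17,1,0,0,0,0],[0,-22,1,0,0,0,0],[0,-26,1,0,0,0,0],[0,-26,1,0,0,0,0]]]'
python3 - <<'E'
from h import *
p=arm.get_image("scene");gauge(p)
E
```

```text
clock: 13.57
position: [0.4796, 0.0717, 0.0665]
orientation: [0.998, -0.067, 0.004, 0.0]
ft_force: [-0.6, 1.1, 6.2]
opening: 0.0004
pointer [(-3, np.float64(44.93), 109), (-5, np.float64(45.23), 115), (-7, np.float64(45.58), 68), (-8, np.float64(52.05), 30)]  rider [(-30, np.float64(41.42), 68), (-28, np.float64(52.38), 122), (-26, np.float64(53.73), 183), (-24, np.float64(52.05), 165), (-22, np.float64(50.95), 185)]
```

```bash
python3 -m handwheel '[[[0,0,-6,0,0,0,0],[0,10,-6,0,0,0,0],[0,20,-6,0,0,0,0],[0,26,-6,0,0,0,0],[0,26,-4,0,0,0,0],[0,26,-2,0,0,0,0],[0,26,-0.5,0,0,0,0],[0,26,0,0,0,0,0]]]'
python3 -m handwheel '[[[0,0,0.7,0,0,0,0],[0,-3,1,0,0,0,0],[0,-7,1,0,0,0,0],[0,-11,1,0,0,0,0],[0,-15,1,0,0,0,0],[0,-18,1,0,0,0,0],[0,-20,1,0,0,0,0],[0,-20,1,0,0,0,0]]]'
python3 - <<'E'
from h import *
p=arm.get_image("scene");gauge(p)
E
```

```text
clock: 14.28
position: [0.4759, 0.046, 0.066]
orientation: [0.998, -0.067, 0.003, 0.0]
ft_force: [-0.3, -0.4, -0.5]
opening: 0.0002
clock: 14.95
position: [0.4796, 0.0679, 0.067]
orientation: [0.998, -0.066, 0.005, -0.0]
ft_force: [-5.9, 2.5, 21.0]
opening: 0.0002
pointer [(-3, np.float64(51.12), 204), (-5, np.float64(51.1), 185), (-7, np.float64(51.08), 161), (-8, np.float64(51.2), 150)]  rider [(-30, np.float64(41.88), 67), (-28, np.float64(52.49), 120), (-26, np.float64(53.7), 185), (-24, np.float64(52.11), 166), (-22, np.float64(51.06), 184)]
```

Lift well clear and take an unobstructed look.

```bash
python3 -m handwheel '[[[0,0,-15,0,0,0,0],[0,0,-35,0,0,0,0],[0,20,-70,0,0,0,0],[0,55,-100,0,0,0,0],[0,90,-110,0,0,0,0],[0,120,-110,0,0,0,0],[0,120,-110,0,0,0,0],[0,120,-110,0,0,0,0]]]'
python3 - <<'E'
from h import *
ps=[arm.get_image("scene"),arm.get_image("top")]
im=[]
for p in ps:
    gauge(p)
    c=proj(p,W(Q,(-10,52,53.5)));x,y=int(c[0])-12,int(c[1])-14
    im.append(cv2.resize(p["image"][y:y+30,x:x+26],None,fx=15,fy=15,interpolation=cv2.INTER_CUBIC))
cv2.imwrite("pics/k.png",np.hstack(im)[...,::-1])
E
```

```text
clock: 15.67
position: [0.4626, -0.0526, 0.1769]
orientation: [0.998, -0.068, 0.005, -0.0]
ft_force: [-0.2, 1.1, -0.6]
opening: 0.0001
pointer [(-3, np.float64(51.16), 203), (-5, np.float64(51.11), 181), (-7, np.float64(51.08), 151), (-8, np.float64(51.19), 138)]  rider [(-30, np.float64(41.61), 67), (-28, np.float64(51.82), 121), (-26, np.float64(53.62), 182), (-24, np.float64(52.12), 169), (-22, np.float64(51.09), 187)]
pointer [(-3, np.float64(51.95), 117), (-5, np.float64(51.75), 123), (-7, np.float64(51.48), 121), (-8, np.float64(51.39), 114)]  rider [(-30, np.float64(54.82), 91), (-28, np.float64(53.55), 109), (-26, np.float64(53.77), 95), (-24, np.float64(53.51), 85), (-22, np.float64(53.8), 55)]
```

View pics/k.png

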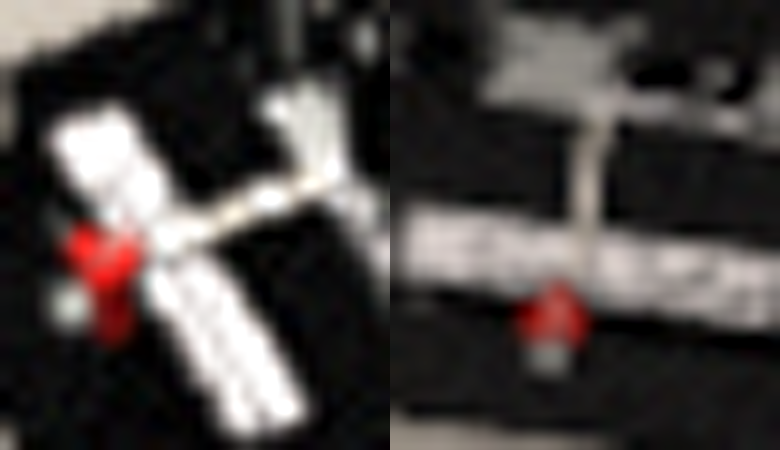

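```bash
python3 - <<'E'
from h import *
c,s=np.cos(Q[2]),np.sin(Q[2])
for n in("scene","top"):
    p=arm.get_image(n)
    for t in("jaw_pointer","gauge_mark"):
        for r in arm.place_of(t,p)[:2]:
            w=atz(p,r["pixel"],.0535)-W(Q,(0,0,53.5));print(n,t,np.round(r["pixel"],1),round(r["score"],2),"slit",(1000*np.array([c*w[0]+s*w[1],-s*w[0]+c*w[1]])).round(1))
    r=arm.outline_of("gauge_rider",p)
    if r:
        m=r[0]["region"];v,u=np.where(m)
        w=np.array([atz(p,(x,y),.0535)-W(Q,(0,0,53.5)) for x,y in zip(u,v)])*1000
        X,Y=c*w[:,0]+s*w[:,1],-s*w[:,0]+c*w[:,1];print(n,"rider n",len(u),"x",X.min().round(1),X.max().round(1),"y",Y.min().round(1),Y.max().round(1),"nose y",Y[X>np.percentile(X,75)].mean().round(1))
    im=p["image"].astype(int)
    print("redness"); u,v=np.round(proj(p,W(Q,(-22,52,53.5)))).astype(int)
    print((im[...,0]-im[...,1:].max(2))[v-6:v+8,u-7:u+8])
E
```

```text
scene jaw_pointer [226.8 239.8] 0.69 slit [-12.5  59.6]
scene jaw_pointer [239.9 261. ] 0.15 slit [-12.6  -8.9]
scene gauge_mark [225.2 238.3] 0.57 slit [-13.9  65.4]
scene rider n 228 x -12.1 16.3 y -70.3 -10.6 nose y -36.9
redness
[[  4   0   1   4   0   2   3   5   0   7   4  -3   0   0  -2]
 [ -3   2   1   3   7   5   6   2   0   0   6   1  -5   0   4]
 [  1  -2  -3  -1   0   5   5   4   1   3   8   2   1   5   8]
 [ -1  -1  -3   2  19   7   0  21   2   1   6   8   7  10   9]
 [ -4  -2   1  36 149 106  55  52  33   0   0   3   4   6   8]
 [ -1  -3  11  97 206 159 110 144  67   7   0   8   5   3  -1]
 [ -5   0   6  65 152 146 163 200  62   4   6   8   8   3  -1]
 [ -4  -4  -2  17  95 196 186 121  10   0   6   2   0   9   3]
 [ -4  -1  -1   1  31 115 107  59   0  -1   3   5   2   4  11]
 [ -4   2   0   1   2  69  94  72   3   3   5   5   4   5   0]
 [  1  -2  -1   2   7  58  97  81   8   0   8   4   4   3   0]
 [ -2   0   0   0   4  43  74  43   1  -1   3   6   2   6   1]
 [ -1  -5  -1  -4  -3   1  14   4  -1  -2  -1   7   3   5   3]
 [ -1  -4  -3  -1  -5  -6  -6  -4  -2  -5  -5   
[... 260 characters left out ...]
4   0]
 [  9  10   9  11  10   9   9  11  11   9   8   7   6   6   9]
 [  8  10  10  10  11   9  11  11   9  12  11   8   8  10  10]
 [  6   7   8   4   9  21  27  13   9   9   9  10   8   9   8]
 [  1  -1   3   3  18  58  86  32   6   6   7   8   6   6   7]
 [ -1   1  -2  43  91  96  95  89  15   4   4   2   4   8   8]
 [ -2   1  -1  54 110 110  97 113  36  -2  -5   1  -2   0   2]
 [  1  -2   3  32  64  63  60  84  14   4  -5  -3   0   3  -1]
 [ -1   2   1   2   5   7   9  19   2   0  -1   0  -1   2   2]
 [  0   2   1   1   0   3   2   0   1   0   1   0  -2   0  -1]
 [  1   0  -1   2  -1   2  -3  -4   4   1  -3   0   2   1  -1]
 [  1   0  -1   0  -1   1   1   0  -2  -1   3   0   0   0   0]]
```

```bash
python3 - <<'E'
from h import *
c,s=np.cos(Q[2]),np.sin(Q[2])
def sl(p,px,z=.0535):
    w=atz(p,px,z)-W(Q,(0,0,0));return (1000*np.array([c*w[0]+s*w[1],-s*w[0]+c*w[1]])).round(1)
for n,L in(("scene",[(6.8,4),(6.3,4.5),(6,5),(5,6.2)]),("top",[(5.8,5),(5.7,6),(5.2,7),(5.3,8)])):
    p=arm.get_image(n);u,v=np.round(proj(p,W(Q,(-22,52,53.5)))).astype(int)
    print(n,[sl(p,(u-7+a,v-6+b)) for a,b in L])
    print("ptr",[(x,peak(*prof(p,x))[0]) for x in range(-10,3)])
    print("min ch\n",p["image"].min(2)[v-8:v+6,u-6:u+14])
E
```

```text
scene [array([-19.4,  56. ]), array([-21.1,  55.3]), array([-22.3,  54.3]), array([-25.9,  52.2])]
ptr [(-10, np.float64(51.32)), (-9, np.float64(51.15)), (-8, np.float64(51.19)), (-7, np.float64(51.07)), (-6, np.float64(51.08)), (-5, np.float64(51.12)), (-4, np.float64(51.08)), (-3, np.float64(51.14)), (-2, np.float64(51.28)), (-1, np.float64(51.33)), (0, np.float64(51.41)), (1, np.float64(51.41)), (2, np.float64(51.34))]
min ch
 [[ 19 128 255 255 254 255 255 135  29   4  17  18  10  16   6   8  52 156
  218 209]
 [  7  63 201 255 254 252 247 210 106  20   9  13  16  12   9   0  20 106
  211 225]
 [  0  21 131 254 252 242 237 255 219  55   7   0   8   2  24  48  65 111
  200 241]
 [  0   4  62 167 206 207 248 255 255 116  17   2  18  54 112 196 200 186
  237 208]
 [  7  19  15  62 157 211 230 254 244 158  90  56  98 162 195 255 255 162
   94 105]
 [ 14  37  43  25 125 238 193 237 223 212 205 190 185 222 169 109  90  40
    7  20]
 [ 15  44  74  32  55 144 181 168 247 255 248 246 173  88  42   9   4   2
    7   3]
 [ 10  18  47  38  70 117  89 134 216 245 179 133  62  10   7   7  14 
[... 1447 characters left out ...]
 100  69
   48  38]
 [172 173 170 178 171 173 164 157 197 195 172 162 196 198 171 148 170 159
  151 134]
 [123 149 136 139 123 114 138 146 178 189 168 155 159 153 124 142 186 185
  187 157]
 [ 51  85 103  83  82  60  83 117 135 159 154 147 137 140 151 161 157 135
  148 126]
 [  4   0   6  19  60  71  30  55  78  92  94  89 117 133 147 148 134 126
  153 121]
 [ 18  18  15  26  53  61  22   4   0   4   1   2  24  37  37  79  99 110
  128  88]
 [ 21  20  20  45  72  60  23  10  16   4  12  10   6   0   5   2   2   4
    3   6]
 [ 23  22  21  75 110  89  20  20  21  18  19  16  16  17  14  21  16   9
   11   8]
 [ 22  24  26  63  91  75  14  18  22  19  20  23  18  26  17  21  21  20
   20  13]]
```

```bash
python3 -m handwheel '[[[0,-40,0,0,0,0,0],[0,-80,0,0,0,0,0],[0,-102,20,0,0,0,0],[0,-102,55,0,0,0,0],[0,-102,85,0,0,0,0],[0,-102,100,0,0,0,0],[0,-102,106,0,0,0,0],[0,-102,108,0,0,0,0]]]'
```

```text
clock: 16.93
position: [0.4765, 0.0503, 0.068]
orientation: [0.998, -0.065, 0.003, -0.0]
ft_force: [-0.2, 0.3, 0.3]
opening: 0.0007
```

```bash
python3 -m handwheel '[[[0,0,1,0,0,0,0],[0,0,2,0,0,0,0],[0,-3,2,0,0,0,0],[0,-6,2,0,0,0,0],[0,-9,2,0,0,0,0],[0,-12,2,0,0,0,0],[0,-14,2,0,0,0,0],[0,-14,2,0,0,0,0]]]'
python3 - <<'E'
from h import *
gauge(arm.get_image("scene"))
E
```

```text
clock: 17.6
position: [0.4795, 0.0651, 0.0674]
orientation: [0.998, -0.065, 0.005, -0.001]
ft_force: [-0.8, 0.8, 5.5]
opening: 0.0005
pointer [(-3, np.float64(54.98), 192), (-5, np.float64(54.86), 195), (-7, np.float64(54.69), 143), (-8, np.float64(54.53), 117)]  rider [(-30, np.float64(41.92), 63), (-28, np.float64(52.29), 121), (-26, np.float64(53.69), 182), (-24, np.float64(52.11), 167), (-22, np.float64(51.0), 186)]
```

```bash
python3 -m handwheel '[[[0,0,-15,0,0,0,0],[0,0,-35,0,0,0,0],[0,20,-70,0,0,0,0],[0,55,-100,0,0,0,0],[0,90,-110,0,0,0,0],[0,117,-110,0,0,0,0],[0,117,-110,0,0,0,0],[0,117,-110,0,0,0,0]]]'
python3 - <<'E'
from h import *
out=[]
for n in("scene","top"):
    ims=[arm.get_image(n) for _ in range(6)];p=ims[0]
    m=np.mean([i["image"] for i in ims],0).astype(np.float32);np.save(n+"_m.npy",m)
    xs=np.arange(4,-36,-.1);ys=np.arange(72,33,-.1)
    uv=np.array([[proj(p,W(Q,(x,y,53.5))) for y in ys] for x in xs],np.float32)
    w=cv2.remap(m,uv[...,0],uv[...,1],cv2.INTER_CUBIC)
    w[:, ::50][:, :, :]=w[:, ::50]*.6   # grid every 5 mm from y=72
    out.append(np.clip(w,0,255))
    o=dict(p);o["image"]=m;gauge(o)
    q=[(x,peak(*prof(o,x))[0]) for x in range(-10,3)];print(q)
cv2.imwrite("pics/l.png",np.hstack(out)[...,::-1].astype(np.uint8))
E
```

```text
clock: 18.32
position: [0.4634, -0.0525, 0.178]
orientation: [0.998, -0.067, 0.006, -0.001]
ft_force: [-0.2, 0.7, -0.6]
opening: 0.0006
pointer [(-3, np.float64(54.87), 194), (-5, np.float64(54.86), 189), (-7, np.float64(54.71), 135), (-8, np.float64(54.55), 111)]  rider [(-30, np.float64(41.62), 66), (-28, np.float64(52.5), 120), (-26, np.float64(53.68), 182), (-24, np.float64(52.12), 166), (-22, np.float64(51.05), 184)]
[(-10, np.float64(54.29)), (-9, np.float64(54.46)), (-8, np.float64(54.55)), (-7, np.float64(54.71)), (-6, np.float64(54.85)), (-5, np.float64(54.86)), (-4, np.float64(54.82)), (-3, np.float64(54.87)), (-2, np.float64(54.72)), (-1, np.float64(54.39)), (0, np.float64(54.21)), (1, np.float64(54.37)), (2, np.float64(54.5))]
pointer [(-3, np.float64(54.91), 98), (-5, np.float64(54.88), 83), (-7, np.float64(55.29), 90), (-8, np.float64(55.65), 92)]  rider [(-30, np.float64(54.66), 90), (-28, np.float64(53.56), 110), (-26, np.float64(53.74), 95), (-24, np.float64(53.5), 85), (-22, np.float64(53.79), 54)]
[(-10, np.float64(56.0)), (-9, np.float64(55.92)), (-8, np.float64(55.65)), (-7, np.float64(55.29)), (-6, np.float64(55.06)), (-5, np.float64(54.88)), (-4, np.float64(54.88)), (-3, np.float64(54.91)), (-2, np.float64(54.93)), (-1, np.float64(55.01)), (0, np.float64(55.14)), (1, np.float64(55.22)), (2, np.float64(55.35))]
```

View pics/l.png

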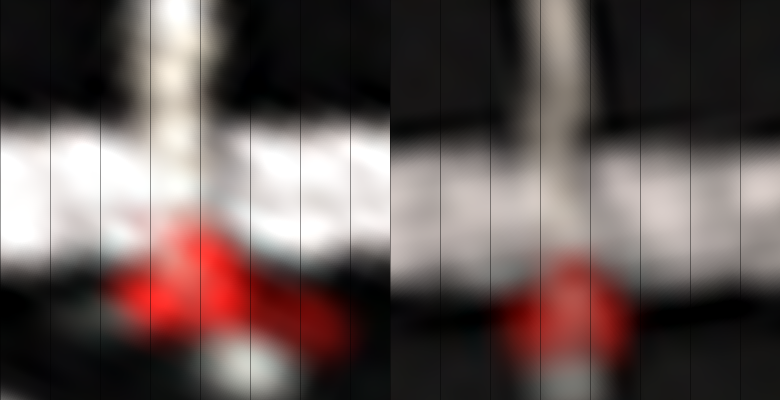

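```bash
python3 -m handwheel '[[[0,-40,0,0,0,0,0],[0,-80,0,0,0,0,0],[0,-110,20,0,0,0,0],[0,-110,55,0,0,0,0],[0,-110,85,0,0,0,0],[0,-110,100,0,0,0,0],[0,-110,106,0,0,0,0],[0,-110,109,0,0,0,0]]]'
```

```text
clock: 19.58
position: [0.4777, 0.0584, 0.0675]
orientation: [0.998, -0.065, 0.004, -0.001]
ft_force: [-4.8, -0.6, 9.1]
opening: 0.0005
```

```bash
python3 -m handwheel '[[[0,0,0.3,0,0,0,0],[0,0,0.3,0,0,0,0],[0,1,0.3,0,0,0,0],[0,2,0.3,0,0,0,0],[0,3,0.3,0,0,0,0],[0,3,0.3,0,0,0,0],[0,3,0.3,0,0,0,0],[0,3,0.3,0,0,0,0]]]'
python3 - <<'E'
from h import *
gauge(arm.get_image("scene"))
E
```

```text
clock: 20.25
position: [0.4779, 0.0552, 0.0676]
orientation: [0.998, -0.065, 0.004, -0.001]
ft_force: [0.6, -0.7, 3.4]
opening: 0.0004
pointer [(-3, np.float64(55.01), 185), (-5, np.float64(54.85), 191), (-7, np.float64(54.71), 141), (-8, np.float64(54.58), 118)]  rider [(-30, np.float64(41.78), 66), (-28, np.float64(51.83), 122), (-26, np.float64(53.72), 185), (-24, np.float64(52.12), 166), (-22, np.float64(51.04), 184)]
```

```bash
python3 -m handwheel '[[[0,0,0.6,0,0,0,0],[0,0,0.8,0,0,0,0],[0,1,0.8,0,0,0,0],[0,2,0.8,0,0,0,0],[0,3,0.8,0,0,0,0],[0,3,0.8,0,0,0,0],[0,3,0.8,0,0,0,0],[0,3,0.8,0,0,0,0]]]'
python3 - <<'E'
from h import *
gauge(arm.get_image("scene"))
E
```

```text
clock: 20.97
position: [0.4779, 0.0526, 0.0672]
orientation: [0.998, -0.065, 0.004, -0.001]
ft_force: [-0.7, -0.4, 7.1]
opening: 0.0005
pointer [(-3, np.float64(53.77), 202), (-5, np.float64(54.31), 186), (-7, np.float64(54.09), 194), (-8, np.float64(53.96), 166)]  rider [(-30, np.float64(41.74), 71), (-28, np.float64(52.44), 124), (-26, np.float64(53.74), 184), (-24, np.float64(52.14), 166), (-22, np.float64(51.0), 185)]
```

```bash
python3 -m handwheel '[[[0,0,-30,0,0,0,0],[0,0,-65,0,0,0,0],[3,10,-90,0,0,0,0],[9,45,-90,0,0,0,0],[15,80,-90,0,0,0,0],[15.5,93,-85,0,0,0,0],[15.5,93,-75,0,0,0,0],[15.5,93,-70,0,0,0,0]]]'
python3 - <<'E'
from h import *
c,s_=np.cos(Q[2]),np.sin(Q[2])
gauge(arm.get_image("scene"));gauge(arm.get_image("top"))
s=arm.observe();w=s["position"]-W(Q,(0,0,0));print("slit",(1000*np.array([c*w[0]+s_*w[1],-s_*w[0]+c*w[1],w[2]])).round(1),s["ft_force"])
E
```

```text
clock: 21.68
position: [0.4797, -0.0419, 0.1358]
orientation: [0.998, -0.066, 0.004, -0.001]
ft_force: [-0.3, 0.2, -0.0]
opening: 0.0006
pointer [(-3, np.float64(53.79), 203), (-5, np.float64(54.4), 184), (-7, np.float64(54.03), 193), (-8, np.float64(53.83), 164)]  rider [(-30, np.float64(41.46), 64), (-28, np.float64(52.52), 120), (-26, np.float64(53.73), 185), (-24, np.float64(52.2), 165), (-22, np.float64(51.08), 184)]
pointer [(-3, np.float64(54.76), 116), (-5, np.float64(54.54), 103), (-7, np.float64(54.38), 87), (-8, np.float64(54.3), 86)]  rider [(-30, np.float64(54.86), 91), (-28, np.float64(53.53), 111), (-26, np.float64(53.71), 95), (-24, np.float64(53.51), 86), (-22, np.float64(53.81), 54)]
slit [  15.1 -138.3  135.7] [-0.06000698  0.29810657  0.46171582]
```

```bash
python3 -m handwheel '[[[2,2,9,0,0,0,0],[2,2,18,0,0,0,0],[2,2,27,0,0,0,0],[2,2,36,0,0,0,0],[2,2,45,0,0,0,0],[2,2,54,0,0,0,0],[2,2,60,0,0,0,0],[2,2,64,0,0,0,0]]]'
```

```text
clock: 22.45
position: [0.4802, -0.0506, 0.0707]
orientation: [0.998, -0.068, 0.002, 0.003]
ft_force: [0.0, -0.5, 2.7]
opening: 0.0005
```

```bash
python3 -m handwheel '[[[0,0,1,0,0,0,0],[0,0,2,0,0,0,0],[0,0,3,0,0,0,0],[0,0,4,0,0,0,0],[0,0,5,0,0,0,0],[0,0,6,0,0,0,0],[0,0,6,0,0,0,0],[0,0,6,0,0,0,0]]]'
python3 - <<'E'
from h import *
gauge(arm.get_image("scene"));gauge(arm.get_image("top"))
E
```

```text
clock: 23.12
position: [0.4805, -0.05, 0.0658]
orientation: [0.998, -0.068, 0.002, 0.003]
ft_force: [-4.2, -2.0, 15.6]
opening: 0.0004
pointer [(-3, np.float64(53.74), 209), (-5, np.float64(54.33), 173), (-7, np.float64(54.08), 156), (-8, np.float64(53.91), 135)]  rider [(-30, np.float64(41.73), 65), (-28, np.float64(52.33), 121), (-26, np.float64(53.7), 184), (-24, np.float64(52.1), 167), (-22, np.float64(51.05), 183)]
pointer [(-3, np.float64(54.72), 116), (-5, np.float64(54.51), 105), (-7, np.float64(54.47), 85), (-8, np.float64(54.49), 82)]  rider [(-30, np.float64(54.88), 90), (-28, np.float64(53.56), 110), (-26, np.float64(53.72), 96), (-24, np.float64(53.48), 85), (-22, np.float64(53.77), 54)]
```

```bash
python3 -m handwheel '[[[0,0,1,0,0,0,0],[0,0,2,0,0,0,0],[0,0,2,0,0,0,0],[0,0,2,0,0,0,0],[0,0,2,0,0,0,0],[0,0,2,0,0,0,0],[0,0,2,0,0,0,0],[0,0,2,0,0,0,0]]]'
python3 -m handwheel '[[[0,0,-20,0,0,0,0],[0,0,-50,0,0,0,0],[0,0,-85,0,0,0,0],[0,20,-120,0,0,0,0],[0,50,-130,0,0,0,0],[0,85,-130,0,0,0,0],[0,120,-130,0,0,0,0],[0,120,-130,0,0,0,0]]]'
python3 - <<'E'
from h import *
a=arm.get_image("scene");b=arm.get_image("top");gauge(a);gauge(b)
for n,p in(("s",a),("t",b)):
    o=p["image"].astype(int);m=(o[...,0]>150)&(o[...,2]<80)&(o[...,1]>60)&(o[...,1]<150)
    u0,v0=proj(p,W(Q,(17,-130,75)));v,u=np.where(m);k=(abs(u-u0)<25)&(abs(v-v0)<25);u,v=u[k],v[k]
    print(n,"orange px",len(u),"u",u.min(),u.max(),"v",v.min(),v.max(),"pred tip level",proj(p,W(Q,(17,-160,75))).round(1),"up",proj(p,W(Q,(17,-138,119))).round(1),"extreme px u",(u.max(),v[u==u.max()].mean()),"v",(u[v==v.max()].mean(),v.max()))
cv2.imwrite("pics/m.png",cv2.resize(a["image"][225:310,215:300],(600,600),interpolation=cv2.INTER_CUBIC)[...,::-1])
E
```

```text
clock: 23.88
position: [0.4806, -0.0501, 0.0654]
orientation: [0.998, -0.067, 0.002, 0.004]
ft_force: [-6.7, -2.6, 23.5]
opening: 0.0004
clock: 24.55
position: [0.4626, -0.1741, 0.1962]
orientation: [0.997, -0.071, 0.002, 0.005]
ft_force: [0.2, -1.0, -0.4]
opening: 0.0002
pointer [(-3, np.float64(53.76), 207), (-5, np.float64(54.28), 171), (-7, np.float64(54.1), 158), (-8, np.float64(53.98), 134)]  rider [(-30, np.float64(41.89), 65), (-28, np.float64(51.87), 120), (-26, np.float64(53.7), 184), (-24, np.float64(52.16), 169), (-22, np.float64(51.06), 185)]
pointer [(-3, np.float64(54.72), 114), (-5, np.float64(54.55), 102), (-7, np.float64(54.52), 85), (-8, np.float64(54.52), 82)]  rider [(-30, np.float64(54.68), 86), (-28, np.float64(53.54), 106), (-26, np.float64(53.78), 91), (-24, np.float64(53.49), 82), (-22, np.float64(53.76), 53)]
s orange px 116 u 269 288 v 276 303 pred tip level [285.8 303. ] up [281.1 283.2] extreme px u (np.int64(288), np.float64(299.5)) v (np.float64(283.5), np.int64(303))
t orange px 125 u 325 360 v 198 227 pred tip level [351.5 224.5] up [346.5 220.9] extreme px u (np.int64(360), np.float64(205.5)) v (np.float64(348.0), np.int64(227))
```

```bash
python3 -c "
from station import arm
s=arm.observe();print(s['clock'],abs(s['qvel']).max(),s['ft_force']);print(arm.job_done())"
```

```text
24.65 0.03946768807400139 [0.82874254 0.88226571 0.19846878]
the job is handed in; nothing more can be done
None
```

The slit is set and locked, and I handed the job in at 24.7 s of the 58 s allowed; no verdict was reported. I rolled the wheel in four closing strokes and a short trim back, then pressed the orange lever to its stop. After that I lifted the hand away.

**Pointer:** It reads about 0.5 mm past the rider's line, toward closed, against a 2 mm limit. I expect it to be within 1 mm. This rests on averaged pictures from both cameras plus the tracked trim. The position did not shift when the lever was pressed.

**Lever:** It stopped hard under 23 N. In the scene picture the lowest orange pixel is at row 303, where a level lever should end; raised it would be near row 283. The same check in the top picture is not usable, because other orange-like pixels fell in the search window.

**Hand:** It is about 12 cm to the side of the lever and 12 cm above it. The force readings there are at noise level.

**What disagreed or failed:**
- **Fingertip height:** The fingertip met the wheel with the tool frame about 35 mm lower than the stated 25 mm fingertip length predicts, and the pictures also showed the gripper higher than predicted. I found the contact by feel.
- **First contact:** It briefly read 57 N at the wrist, well under the 120 N limit. The moment reading and the pointer's motion both showed it was the fingertip on the wheel.
- **Networks:** Their fixes for the pointer and gauge mark were unreliable, so I measured both in the pictures directly.
- **Last picture:** The final view was refused at the 12-picture limit, so the end checks are numerical only.

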